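Set out the smear-staining place

TASK

Set out the smear-staining place, left being the robot's left along the slide tray: stand the square staining jar to the left of the white slide tray, turned square with it, level with its middle and with a gap of about 9 cm between them, and stand the dropper bottle in that gap, midway between jar and tray and in line with their middles. Put the large dish centred on the plate of the slide warmer and the small dish centred on top of the large one. Set everything down upright without dropping it, and leave the flask, the round jar and the beaker where they are.

Things in the scene. Friction and masses are not known exactly. Their poses are not given: they have to be found in the camera images.
- stain_jar: Square staining jar of pale ribbed plastic with a flat white lid, loose: body 44 x 44 mm and 52 mm high, lid 40 x 40 mm on it, 60 mm high in all, about 0.16 kg. Stands on the bench. Origin: centre of its underside; x and y are square to its sides (any quarter turn is the same), z up.
- dropper: Small dropper bottle, brown with a paper band and a narrow black nozzle, loose: round body 30 mm across and 48 mm high, then a cap 20 mm across up to 60 mm and a thin tip up to 76 mm; about 0.05 kg. Origin: centre of its underside, z up.
- large_dish: Large closed culture dish, clear with a cream filling, loose: flat disc 58 mm across and 15 mm high, about 0.035 kg, flat on top. Origin: centre of its underside, z up.
- small_dish: Small closed culture dish, same look, loose: flat disc 36 mm across and 12 mm high, about 0.018 kg. Origin: centre of its underside, z up.
- slide_tray: White slide tray with three glass slides lying in it, fixed to the bench: 110 mm (its x) by 90 mm (its y), 12 mm high. Origin: centre of its underside. Its x points away from the robot (turned up to 15 degrees), its y to the robot's left. The jar's place: jar centre about 157 mm from the tray's centre along its +y, with sides parallel to the tray's; the bottle's place: about 90 mm along +y.
- warmer: Slide warmer, fixed to the bench: low white box 100 x 100 mm with a bare aluminium plate 84 x 84 mm on top, its flat upper face 45 mm above the bench, display and knob on the side towards the robot. Origin: centre of its underside (the plate is centred above it), z up.
- flask: Bystander, leave alone: conical flask, pale, 64 mm across at the foot, neck 24 mm, 88 mm high, loose. Origin: centre of its underside.
- round_jar: Bystander, leave alone: round brown jar with black lid, 50 mm across, 65 mm high, loose. Origin: centre of its underside.
- beaker: Bystander, leave alone: empty open pale beaker, 54 mm across, 70 mm high, loose. Origin: centre of its underside.
Things that resemble listed ones, but are neither listed nor needed, are in the scene too. What is shaped like the stain_jar but purple is not meant. Leave any green look-alike of the small_dish alone.

How it is judged:
At the end, for the whole second after the job is handed in: In the tray's frame (mm): jar at y 142-172, |x| < 14, square within 0.22 rad; bottle at y 77-103, |x| < 14, 55-79 from the jar; both on the bench. Large dish on the warmer within 12 of its centre, small dish on it within 8 of its centre. All upright (0.1 rad), released, at rest (y of stain_jar in the frame of slide_tray between 0.142 and 0.172 m and x of stain_jar in the frame of slide_tray between -0.014 and 0.014 m and (angle between the x axis of stain_jar and the x axis of slide_tray, either way round below 0.22 rad or angle between the x axis of stain_jar and the y axis of slide_tray, either way round below 0.22 rad) and y of dropper in the frame of slide_tray between 0.077 and 0.103 m and x of dropper in the frame of slide_tray between -0.014 and 0.014 m and horizontal distance between dropper and stain_jar between 0.055 and 0.079 m and horizontal distance between large_dish and warmer below 0.012 m and z of large_dish in the frame of warmer between 0.041 and 0.049 m and horizontal distance between small_dish and large_dish below 0.008 m and z of small_dish in the frame of large_dish between 0.012 and 0.018 m and height (world z) of each of stain_jar, dropper below 0.004 m and angle between each of stain_jar, dropper, large_dish, small_dish's own z axis and vertical below 0.1 rad and linear speed of each of stain_jar, dropper, large_dish, small_dish below 0.02 m/s and angular speed of each of stain_jar, dropper, large_dish, small_dish below 0.2 rad/s and contact force between each of stain_jar, dropper, large_dish, small_dish and the fingers below 0.05 N); the robot touches nothing.
It fails at once if the flask, round jar or beaker is pushed more than 25 mm from its place or tipped by more than 0.4 rad (distance of any of flask, round_jar, beaker from where it was at the start of the episode above 0.025 m or angle between any of flask, round_jar, beaker's own z axis and vertical above 0.4 rad).
It fails at once if one of the four things is dropped (it moves faster than 0.7 m/s with no finger touching it, as after a fall of some 25 mm) ((linear speed of stain_jar above 0.7 m/s and contact force between stain_jar and the fingers below 0.02 N) or (linear speed of dropper above 0.7 m/s and contact force between dropper and the fingers below 0.02 N) or (linear speed of large_dish above 0.7 m/s and contact force between large_dish and the fingers below 0.02 N) or (linear speed of small_dish above 0.7 m/s and contact force between small_dish and the fingers below 0.02 N)).
It also fails if it takes over 115 s, if anything falls off the work surface, if the arm or the gripper's body presses on something with over 40 N, if the wrist force passes 120 N, or if a joint passes its speed limit or range.

ROBOT

A 7-joint arm with a two-finger parallel gripper is mounted at the origin on the work surface. World frame = base frame: x ahead of the robot, y to its left, z up, the work surface at z = 0. Lengths are in m, angles in rad, forces in N, time in s.
With the tool pointing down it reaches from about 0.4 to 0.85 m from the base axis. Payload 10.4 kg.
Tool frame: the origin (TCP) lies between the finger pads; the fingertips stand 17 mm ahead of it and the grasp point (between the pads) lies 2 mm behind it; z points along the fingers, y is the line along which they close (so a half turn about z gives the same grasp; the last joint's range is limited). The gripper opens to 85 mm and grips with 20 to 120 N. Pads are 22 mm wide; open, the fingers measure 114 mm over their backs; the gripper's body (76 mm by 85 mm) begins 54 mm behind the grasp point. The pads swing forward as they close: fully open they stand 13 mm farther back than shut.
Start: joints at [1.239, 0.332, -0.065, 1.46, 0.022, 1.35, -0.088], TCP at [0.19, -0.595, 0.248] pointing down, gripper open.
Joint ranges: [-2.6, 2.6], [-0.5, 2.12], [-1.47, 1.34], [0.16, 2.42], [-1.27, 4.41], [0.06, 2.06], [-2.6, 2.6]. Speed limits (rad/s): [2.22, 2.22, 2.79, 2.79, 3.14, 3.14, 3.14].

INTERFACE

Orientations are given as a unit quaternion [x, y, z, w].
In Python, from workcell import readout, imaging, manip gives the robot as it stands. The module is installed in compiled form; this text tells all that it offers.
- The arm moves only by the shell command python3 -m crank 'ROWS' [OPENING] [FORCE]. ROWS is JSON, a list of rows, each a list of 4 numbers: the shift along the tool's x, y, z as a fraction of full scale, then the turn about the tool's z as a fraction of full scale. In form: [[x, y, z, yaw], ...]. A call has 1 to 5 rows; each row is the pose to reach, as a shift and turn from the pose commanded when the call began, along the tool's axes at that moment; what a row does not reach only later rows make up. Full scale, the value 1, is 400 mm for a shift and 60 degrees for a turn. A row lasts 1/12 s, in which the tool goes at most 41.7 mm and 7.16 degrees, less where a joint would pass 70% of its speed; a pose out of reach is approached as far as the arm can. A call with a number of a shift or a turn outside -1 to 1 is refused whole. A call with a gripper value outside its range is refused whole. OPENING is the gripper command: -1 is shut, 1 is fully open, values between are in proportion, set as the call begins (- or left out, the last holds). The fingers move at their own pace and stop on an object; FORCE is the grip in N (left out, the last holds). Time passes only in rows, so rows that repeat a pose let the fingers close. It gives the time, the measured TCP pose, the force, the opening and the grip force at its end, in the units of the state.
- readout.get_obs(): the state, without advancing time (a new reading comes with each control period).
- imaging.camera(name): name is "scene" or "side" or "wrist"; returns a dict with "color" (420x560x3 uint8, red, green, blue), "fx", "fy", "cx", "cy" (pixels), "rvec" (rotation vector, rad) and "tvec" (3), from world to camera coordinates, as OpenCV has them. Camera axes: x right, y down, z forward; pixel columns grow to the right and rows downward; lengths in m; the calibration is good to about 2 mm. A picture is of the moment at which its call begins. There is no depth.
- manip.hand_in(): hands the job in; it is judged then, once.
The state is a dict: "clock": time; "joint_pos": joint angles; "joint_velocities": joint speeds; "tau": joint torques, N m; "position": TCP position; "ee_rot": TCP orientation; "ft_force": force on the tool from outside, world axes, zero at the start; "torque": the same for the moment, N m; "grip_width": opening from 0.0 (shut) to 1.0 (fully open); "grasp_force": force on a finger pad.
Only numpy, scipy, OpenCV 4.12 (cv2) and the standard library are available. Lean on these libraries where they do the work, as an engineer would, in place of code of your own. Each camera call takes 0.05 s, during which the arm holds its last target. There are 200 camera calls.

## Working session

There is one attempt and no reset: what is moved stays moved. The work goes in short steps, Python scripts to look and compute and a shell command to move; the robot and the scene stay as the last step left them, time stands still between calls to the robot, and variables do not carry over. Pictures are saved under pics/ and viewed, at most 14 in all, crops included, and the job is handed in when it is done.

```bash
mkdir -p pics
cat > h.py <<'E'
import numpy as np, cv2
from scipy.spatial.transform import Rotation as R
from workcell import readout, imaging, manip
def cam(n,f=None):
    c=imaging.camera(n)
    if f: cv2.imwrite('pics/'+f,c['color'][:,:,::-1])
    return c
def world(c,u,v,z):
    Rm=R.from_rotvec(np.ravel(c['rvec'])).as_matrix();t=np.ravel(c['tvec'])
    d=Rm.T@np.array([(u-c['cx'])/c['fx'],(v-c['cy'])/c['fy'],1]);o=-Rm.T@t
    return o+d*(z-o[2])/d[2]
def pix(c,p):
    Rm=R.from_rotvec(np.ravel(c['rvec'])).as_matrix();q=Rm@np.array(p)+np.ravel(c['tvec'])
    return q[0]/q[2]*c['fx']+c['cx'],q[1]/q[2]*c['fy']+c['cy']
def rows(target,closedir=None):
    "shift in tool fractions from the measured pose; closedir: world angle (rad) of closing line"
    o=readout.get_obs();M=R.from_quat(o['ee_rot']).as_matrix()
    s=M.T@(np.array(target)-o['position'])/0.4
    y=M[:,1];a=np.arctan2(y[1],y[0]);out=None
    if closedir is not None:
        d=(closedir-a+np.pi/2)%np.pi-np.pi/2
        out=-d/np.radians(60)  # tool z down
    print('shift',np.round(s,4),'yaw',out,'n rows',np.linalg.norm(s)*400/41.7)
E
python3 - <<'E'
from h import *
o=readout.get_obs();print(o);print(R.from_quat(o['ee_rot']).as_matrix().round(3))
import pickle
d={n:cam(n,n+'0.png') for n in('scene','side')};pickle.dump(d,open('c0.pkl','wb'))
for n in d:
    c=d[n];Rm=R.from_rotvec(np.ravel(c['rvec'])).as_matrix();print(n,-Rm.T@np.ravel(c['tvec']),Rm[2])
E
```

```text
{'clock': 0.0, 'joint_pos': array([ 1.2393895 ,  0.3328779 , -0.06467555,  1.46093384,  0.02164972,
        1.34987586, -0.08847645]), 'joint_velocities': array([-0.00104074,  0.00049307,  0.00056331,  0.00021161,  0.00019599,
        0.00045906, -0.00157498]), 'tau': array([ 2.91696670e-04, -6.25450516e+01,  4.90960618e-02, -3.91610026e+01,
        1.61564257e-02,  9.85471270e-03,  2.29309768e-05]), 'position': array([ 0.18981619, -0.59512297,  0.24751567]), 'ee_rot': array([ 9.88100738e-01,  1.53806509e-01, -1.66414594e-04, -6.79261937e-04]), 'ft_force': array([ 0.24665209, -0.70542198, -0.1353964 ]), 'torque': array([ 0.00473606, -0.04669762, -0.01233828]), 'grasp_force': 0.0, 'grip_width': 1.0043055402955223}
[[ 0.953  0.304 -0.001]
 [ 0.304 -0.953  0.001]
 [-0.    -0.001 -1.   ]]
scene [1.06336505 0.21976692 0.71471376] [-0.62224831 -0.23787357 -0.74580373]
side [ 0.3474941  -0.6503108   0.79087169] [ 0.13274786  0.65112494 -0.74727125]
```

View pics/scene0.png

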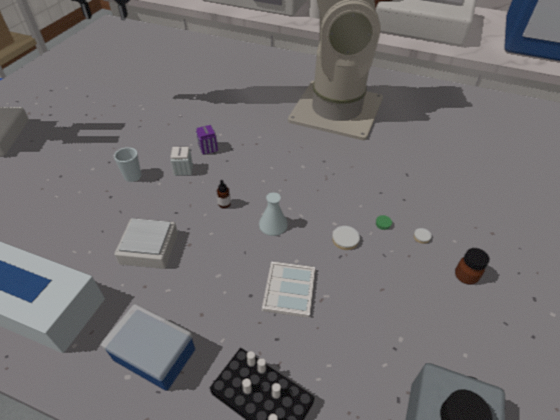

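View pics/side0.png

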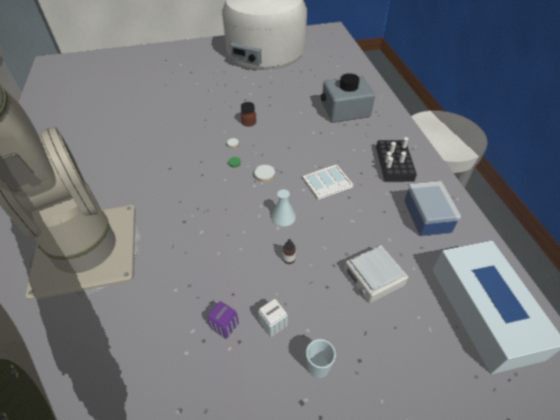

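Scene: jar (181,160), dropper (224,196), warmer (147,242), tray (290,288), large dish (346,237), small dish (423,236), green dish (384,222) and flask (273,215) are all visible. I'll compute positions from both views.

Run:
```python
from h import *
import pickle
d=pickle.load(open('c0.pkl','rb'));s,e=d['scene'],d['side']
P={'jar lid':((181,151),(272,311),.06),'dropper tip':((222,182),(290,239),.076),'large top':((346,235),(264,172),.015),'small top':((423,235),(232,142),.012),
'green':((384,222),(234,161),.012),'round_jar lid':((475,258),(248,106),.065),'flask top':((274,198),(284,194),.088),'beaker rim':((127,156),(321,350),.07),'purple':((206,132),(223,317),.06),'rack':((265,385),(396,155),.04)}
for k,(a,b,z) in P.items(): print(k,world(s,*a,z)[:2].round(3),world(e,*b,z)[:2].round(3))
print('tray');[print(world(s,*p,.012).round(3)) for p in((271,263),(316,266),(310,314),(263,309))]
[print(' side',world(e,*p,.012).round(3)) for p in((303,178),(338,166),(353,186),(317,197))]
print('warmer plate')
[print(world(s,*p,.045).round(3)) for p in((133,221),(174,223),(167,252),(120,249))]
[print(' side',world(e,*p,.045).round(3)) for p in((347,263),(384,249),(406,270),(367,288))]
for n,c in d.items():
    cv2.imwrite(f'pics/{n}z.png',cv2.resize(c['color'][120:330,100:380,::-1] if n=='scene' else c['color'][130:345,200:420,::-1],None,fx=2.7,fy=2.7,interpolation=cv2.INTER_CUBIC))
```

```text
jar lid [ 0.401 -0.285] [ 0.406 -0.288]
dropper tip [ 0.477 -0.134] [ 0.48  -0.135]
large top [0.47  0.156] [0.475 0.153]
small top [0.405 0.312] [0.406 0.309]
green [0.399 0.225] [0.4   0.222]
round_jar lid [0.475 0.407] [0.476 0.407]
flask top [ 0.491 -0.004] [ 0.496 -0.009]
beaker rim [ 0.476 -0.386] [ 0.477 -0.389]
purple [ 0.311 -0.264] [ 0.31  -0.279]
rack [0.84  0.119] [0.848 0.11 ]
tray
[0.598 0.032 0.012]
[0.57  0.12  0.012]
[0.679 0.143 0.012]
[0.702 0.057 0.012]
 side [0.577 0.108 0.012]
 side [0.687 0.132 0.012]
 side [0.702 0.047 0.012]
 side [0.595 0.03  0.012]
warmer plate
[ 0.628 -0.273  0.045]
[ 0.6   -0.189  0.045]
[ 0.672 -0.162  0.045]
[ 0.701 -0.253  0.045]
 side [ 0.593 -0.205  0.045]
 side [ 0.688 -0.188  0.045]
 side [ 0.712 -0.251  0.045]
 side [ 0.614 -0.274  0.045]
```

View pics/scenez.png

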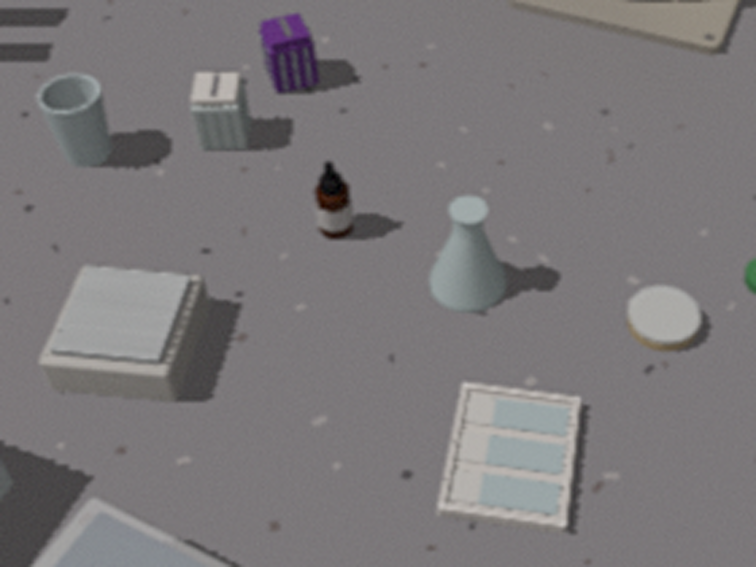

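View pics/sidez.png

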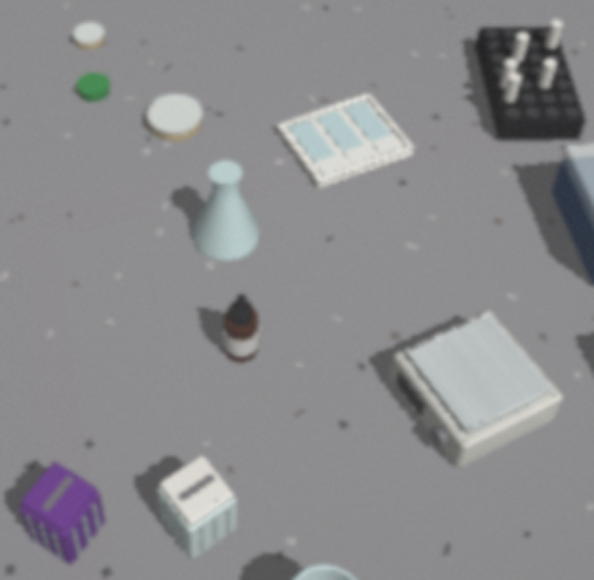

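Run:
```python
from h import *
import pickle
d=pickle.load(open('c0.pkl','rb'))
off={'scene':(100,120),'side':(200,130)}
def f(name,n,pts,z):
    w=np.array([world(d[n],off[n][0]+x/2.7,off[n][1]+y/2.7,z)[:2] for x,y in pts])
    E=np.roll(w,-1,0)-w;a=np.degrees(np.arctan2(E[:,1],E[:,0]))
    print(name,n,w.mean(0).round(4),'len',np.linalg.norm(E,axis=1).round(3),'ang%90',((a+45)%90-45).round(1))
f('tray','scene',[(462,383),(580,397),(565,526),(440,513)],.012)
f('tray','side',[(277,128),(370,95),(413,150),(320,184)],.012)
f('box','scene',[(83,268),(205,280),(170,367),(43,362)],.043)
f('box','side',[(395,357),(488,312),(562,397),(460,450)],.043)
f('plate','side',[(404,352),(488,315),(558,393),(462,433)],.045)
f('jar','scene',[(196,73),(240,74),(244,104),(192,101)],.06)
f('jar','side',[(200,457),(236,494),(196,525),(159,490)],.06)
```

```text
tray scene [0.6384 0.0875] len [0.09  0.11  0.087 0.112] ang%90 [13.6 12.6 15.2 14.1]
tray side [0.6405 0.0799] len [0.112 0.089 0.107 0.088] ang%90 [13.3 10.8 12.7 13.8]
box scene [ 0.6547 -0.2218] len [0.099 0.086 0.094 0.093] ang%90 [14.7 13.3 19.1 16.6]
box side [ 0.6507 -0.2349] len [0.095 0.095 0.1   0.094] ang%90 [15.5 15.6 15.2 12.8]
plate side [ 0.6531 -0.2316] len [0.084 0.088 0.089 0.083] ang%90 [13.4 16.6 10.8 13.1]
jar scene [ 0.4068 -0.2823] len [0.04  0.043 0.047 0.039] ang%90 [20.1 34.1 17.1 25.8]
jar side [ 0.4084 -0.2907] len [0.04  0.038 0.039 0.04 ] ang%90 [29.  26.8 32.7 29.1]
```

Tray is at about (0.639, 0.084), yaw about 13°; warmer about (0.653, -0.229). The sizes match the given ones. I'll start with the jar: hover above it with the tool turned to about 28°.

```bash
python3 -m crank '[[0.09,-0.07,0,-0.05],[0.18,-0.14,0,-0.1],[0.27,-0.21,0,-0.17],[0.36,-0.28,0,-0.17],[0.375,-0.285,0,-0.17]]' 1 30
python3 - <<'E'
from h import *
rows([.407,-.287,.2],np.radians(28+90))
E
```

```text
clock: 0.52
position: [0.3011, -0.4369, 0.2483]
ee_rot: [0.97, 0.243, 0.0, -0.0]
ft_force: [1.3, -0.9, 0.9]
grip_width: 1.0
grasp_force: 0.0
shift [ 0.4101 -0.2052  0.1212] yaw 0.0029753702390503687 n rows 4.550084408691126
```

```bash
python3 -m crank '[[0.09,-0.045,0.03,0],[0.18,-0.09,0.06,0],[0.27,-0.135,0.09,0],[0.36,-0.18,0.12,0],[0.41,-0.205,0.12,0]]';python3 -m crank '[[0,0,0,0],[0,0,0,0]]'
python3 - <<'E'
from h import *
c=cam('wrist','w1.png')
import pickle;pickle.dump(c,open('w1.pkl','wb'))
Rm=R.from_rotvec(np.ravel(c['rvec'])).as_matrix();print(-Rm.T@np.ravel(c['tvec']),Rm[2])
print(readout.get_obs()['position'])
E
```

```text
clock: 0.93
position: [0.406, -0.2874, 0.1981]
ee_rot: [0.97, 0.243, -0.001, -0.001]
ft_force: [0.2, 0.8, 0.8]
grip_width: 0.995
grasp_force: 0.0
clock: 1.1
position: [0.4054, -0.2909, 0.2001]
ee_rot: [0.97, 0.243, -0.0, -0.0]
ft_force: [0.3, -0.8, -0.3]
grip_width: 1.003
grasp_force: 0.0
[ 0.4663485  -0.25864215  0.32596541] [-0.23896248 -0.12772537 -0.9625919 ]
[ 0.40456053 -0.29226545  0.20021702]
```

View pics/w1.png

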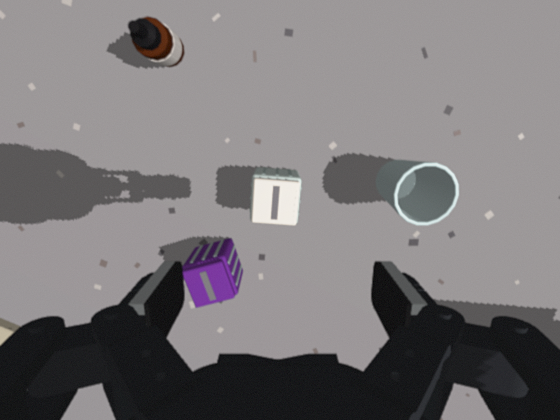

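Wrist view: jar lid centre at (276,200), nearly square with the fingers and turned about 5°; clearance to purple jar and beaker is good.

Run:
```python
from h import *
import pickle;c=pickle.load(open('w1.pkl','rb'))
w=np.array([world(c,*p,.06)[:2] for p in((255,173),(301,179),(297,225),(251,222))])
E=np.roll(w,-1,0)-w;a=np.degrees(np.arctan2(E[:,1],E[:,0]));print(w.mean(0),np.linalg.norm(E,axis=1),(a%90))
d=world(c,152,35,.076);print('dropper tip approx',d)
m=w.mean(0);rows([*m,.2],np.radians(np.mean(a%90)+90))
rows([*m,.036])
```

```text
[ 0.40848663 -0.28824546] [0.03936819 0.04124659 0.04078809 0.04371472] [20.6002314  24.32015372 24.16297787 22.35022654]
dropper tip approx [ 0.47714939 -0.15194147  0.076     ]
shift [ 0.0134 -0.0043  0.0005] yaw 0.08439069438830926 n rows 0.13485168887800963
shift [ 0.0136 -0.0043  0.4105] yaw None n rows 3.9403629068397836
```

```bash
python3 -m crank '[[0.013,-0.004,0.05,0.08],[0.013,-0.004,0.12,0.08],[0.013,-0.004,0.19,0.08],[0.013,-0.004,0.25,0.08],[0.013,-0.004,0.28,0.08]]'
python3 - <<'E'
from h import *
rows([.4085,-.288,.036],np.radians(113))
E
```

```text
clock: 1.57
position: [0.4064, -0.289, 0.0856]
ee_rot: [0.98, 0.199, -0.001, -0.001]
ft_force: [0.2, -0.7, -0.4]
grip_width: 1.003
grasp_force: 0.0
shift [0.0061 0.0002 0.1239] yaw -0.0009748573266249867 n rows 1.1897198099810533
```

```bash
python3 -m crank '[[0.003,0,0.05,0],[0.003,0,0.1,0],[0.003,0,0.124,0],[0.003,0,0.124,0]]'; python3 -m crank '[[0,0,0,0],[0,0,0,0],[0,0,0,0],[0,0,0,0],[0,0,0,0]]' -1 30;python3 -m crank '[[0,0,0,0],[0,0,0,0],[0,0,0,0],[0,0,0,0],[0,0,0,0]]';python3 -m crank '[[0,0,-0.05,0],[0,0,-0.12,0],[0,0,-0.2,0],[0,0,-0.28,0],[0,0,-0.3,0]]'
python3 - <<'E'
from h import *
rows([.604,.237,.16],np.radians(103))
E
```

```text
clock: 1.9
position: [0.4083, -0.288, 0.0372]
ee_rot: [0.98, 0.2, -0.001, -0.001]
ft_force: [-0.7, -0.0, -0.1]
grip_width: 1.0
grasp_force: 0.0
clock: 2.32
position: [0.4104, -0.2883, 0.0399]
ee_rot: [0.98, 0.2, 0.001, 0.001]
ft_force: [-1.7, 0.6, 8.6]
grip_width: 0.509
grasp_force: 31.7
clock: 2.73
position: [0.4104, -0.2882, 0.0399]
ee_rot: [0.98, 0.2, 0.001, 0.001]
ft_force: [-2.1, -0.0, 7.9]
grip_width: 0.509
grasp_force: 31.7
clock: 3.15
position: [0.4116, -0.2888, 0.1639]
ee_rot: [0.98, 0.2, 0.002, 0.003]
ft_force: [1.1, -0.7, -1.3]
grip_width: 0.512
grasp_force: 31.7
shift [ 0.958  -1.0204  0.0069] yaw 0.16834999810334736 n rows 13.426407914602907
```

```bash
python3 -m crank '[[0.04,-0.045,0,0],[0.11,-0.115,0,0],[0.18,-0.19,0,0],[0.25,-0.265,0,0],[0.32,-0.34,0,0]]'; python3 -m crank '[[0.07,-0.075,0,0],[0.14,-0.15,0,0],[0.21,-0.225,0,0],[0.28,-0.3,0,0],[0.32,-0.34,0,0]]'; python3 -m crank '[[0.07,-0.075,0,0.05],[0.14,-0.15,0,0.1],[0.21,-0.225,0,0.16],[0.28,-0.3,0,0.168],[0.318,-0.34,0,0.168]]'; python3 -m crank '[[0,0,0,0],[0,0,0,0]]'
python3 - <<'E'
from h import *
rows([.604,.237,.16],np.radians(103))
import pickle
c=cam('wrist','w2.png');pickle.dump(c,open('w2.pkl','wb'))
c=cam('scene','s2.png');pickle.dump(c,open('s2.pkl','wb'))
E
```

```text
clock: 3.57
position: [0.4742, -0.1107, 0.1587]
ee_rot: [0.98, 0.2, 0.0, 0.0]
ft_force: [1.3, 0.3, -1.9]
grip_width: 0.507
grasp_force: 31.7
clock: 3.98
position: [0.5389, 0.0681, 0.1588]
ee_rot: [0.979, 0.202, 0.001, -0.001]
ft_force: [0.5, 1.3, -1.4]
grip_width: 0.507
grasp_force: 31.6
clock: 4.4
position: [0.6018, 0.2431, 0.1582]
ee_rot: [0.993, 0.115, -0.0, -0.001]
ft_force: [-0.7, 0.6, -0.7]
grip_width: 0.505
grasp_force: 31.6
clock: 4.57
position: [0.6016, 0.2396, 0.1578]
ee_rot: [0.993, 0.115, -0.001, -0.0]
ft_force: [0.2, -1.0, -1.6]
grip_width: 0.51
grasp_force: 31.6
shift [ 0.0043  0.0076 -0.0054] yaw 0.0028904258745136103 n rows 0.098748667738915
```

View pics/w2.png

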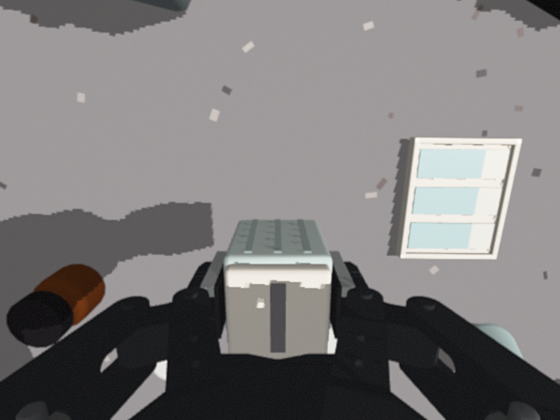

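Wrist view: the tray's top corners are at (412,138), (521,139), (497,259) and (402,257); the jar is held square.

Run:
```python
from h import *
import pickle;c=pickle.load(open('w2.pkl','rb'))
w=np.array([world(c,*p,.012)[:2] for p in((412,138),(521,139),(497,259),(402,257))])
E=np.roll(w,-1,0)-w;a=np.degrees(np.arctan2(E[:,1],E[:,0]));print(w,w.mean(0),np.linalg.norm(E,axis=1),(a%90))
t=w.mean(0);th=np.radians(13)
for dy in(.157,.09):print(t+dy*np.array([-np.sin(th),np.cos(th)]))
```

```text
[[0.68225866 0.14224471]
 [0.70237507 0.05282644]
 [0.59597916 0.02735742]
 [0.5776545  0.1144286 ]] [0.63956685 0.08421429] [0.09165314 0.10940183 0.08897856 0.10823939] [12.67874015 13.46211846 11.88480831 14.89135326]
[0.60424953 0.23719039]
[0.61932125 0.1719076 ]
```

```bash
python3 -m crank '[[0.005,0.006,0.06,0],[0.005,0.006,0.12,0],[0.005,0.006,0.18,0],[0.005,0.006,0.23,0],[0.005,0.006,0.265,0]]'; python3 -m crank '[[0,0,0.01,0],[0,0,0.018,0],[0,0,0.024,0],[0,0,0.026,0],[0,0,0.026,0]]'
```

```text
clock: 5.08
position: [0.6042, 0.2334, 0.0506]
ee_rot: [0.994, 0.112, -0.001, 0.001]
ft_force: [-0.4, 0.4, -0.9]
grip_width: 0.509
grasp_force: 31.7
clock: 5.5
position: [0.6052, 0.2361, 0.0432]
ee_rot: [0.994, 0.113, 0.001, -0.0]
ft_force: [0.1, -0.0, -2.0]
grip_width: 0.51
grasp_force: 31.6
```

```bash
python3 -m crank '[[0,0,0.003,0],[0,0,0.006,0],[0,0,0.008,0],[0,0,0.008,0],[0,0,0.008,0]]'
```

```text
clock: 5.92
position: [0.6051, 0.2361, 0.0401]
ee_rot: [0.994, 0.113, 0.0, 0.0]
ft_force: [-3.0, -1.1, 4.8]
grip_width: 0.511
grasp_force: 32.5
```

```bash
python3 -m crank '[[0,0,0,0],[0,0,0,0],[0,0,0,0],[0,0,0,0]]' 0.5;python3 -m crank '[[0,0,-0.05,0],[0,0,-0.12,0],[0,0,-0.2,0],[0,0,-0.28,0],[0,0,-0.35,0]]' 1
python3 - <<'E'
from h import *
rows([.472,.154,.19],np.radians(104))
E
```

```text
clock: 6.25
position: [0.6048, 0.236, 0.0391]
ee_rot: [0.994, 0.113, 0.0, -0.0]
ft_force: [-1.1, -0.3, 0.6]
grip_width: 0.749
grasp_force: 0.0
clock: 6.67
position: [0.6048, 0.2361, 0.1812]
ee_rot: [0.994, 0.113, 0.0, -0.0]
ft_force: [-0.1, -0.6, -0.5]
grip_width: 0.997
grasp_force: 0.0
shift [-0.3697  0.1252 -0.0223] yaw -0.01633050210850131 n rows 3.749950815304097
```

```bash
python3 -m crank '[[-0.09,0.03,0,0],[-0.18,0.06,0,0],[-0.27,0.09,0,0],[-0.35,0.12,0,0],[-0.37,0.125,0,0]]';python3 -m crank '[[0,0,0,0],[0,0,0,0],[0,0,0,0]]'
python3 - <<'E'
from h import *
c=cam('wrist','w3.png')
import pickle;pickle.dump(c,open('w3.pkl','wb'))
print(readout.get_obs()['position'])
E
```

```text
clock: 7.08
position: [0.4685, 0.151, 0.1786]
ee_rot: [0.994, 0.113, -0.001, 0.002]
ft_force: [1.1, 0.9, 0.5]
grip_width: 0.999
grasp_force: 0.0
clock: 7.33
position: [0.4727, 0.1547, 0.1794]
ee_rot: [0.994, 0.114, 0.0, -0.0]
ft_force: [0.4, 0.0, 0.4]
grip_width: 0.999
grasp_force: 0.0
[0.47266161 0.15481465 0.17922477]
```

View pics/w3.png

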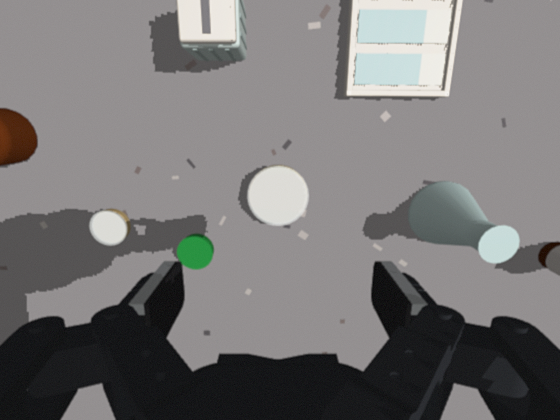

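Run:
```python
from h import *
import pickle;c=pickle.load(open('w3.pkl','rb'))
for n,p,z in(('L',(278,195),.015),('L l',(248,195),.015),('L r',(308,196),.015),('small',(108,228),.012),('green',(195,250),.012)):print(n,world(c,*p,z))
rows([*world(c,278,195,.015)[:2],.022])
```

```text
L [0.47629914 0.15466176 0.015     ]
L l [0.46992103 0.18217976 0.015     ]
L r [0.48174337 0.12690017 0.015     ]
small [0.40581742 0.30921949 0.012     ]
green [0.40211236 0.22256524 0.012     ]
shift [0.0086 0.0028 0.3931] yaw None n rows 3.7713890246763038
```

```bash
python3 -m crank '[[0.008,0.002,0.08,0],[0.008,0.002,0.17,0],[0.008,0.002,0.26,0],[0.008,0.002,0.33,0],[0.008,0.002,0.37,0]]'; python3 -m crank '[[0,0,0.01,0],[0,0,0.02,0],[0,0,0.024,0],[0,0,0.024,0],[0,0,0.024,0]]'; python3 -m crank '[[0,0,0,0],[0,0,0,0],[0,0,0,0],[0,0,0,0],[0,0,0,0]]' -1 25
```

```text
clock: 7.8
position: [0.4738, 0.1543, 0.0274]
ee_rot: [0.994, 0.114, -0.002, -0.0]
ft_force: [0.2, 0.4, -0.1]
grip_width: 0.999
grasp_force: 0.0
clock: 8.22
position: [0.4759, 0.1542, 0.0225]
ee_rot: [0.994, 0.113, 0.001, -0.0]
ft_force: [0.5, 0.7, 1.4]
grip_width: 1.0
grasp_force: 0.0
clock: 8.63
position: [0.4755, 0.1539, 0.0224]
ee_rot: [0.994, 0.113, 0.001, 0.0]
ft_force: [-3.4, -0.4, 9.3]
grip_width: 0.661
grasp_force: 24.8
```

```bash
python3 -m crank '[[0,0,-0.05,0],[0,0,-0.13,0],[0,0,-0.22,0],[0,0,-0.31,0],[0,0,-0.38,0]]'
python3 - <<'E'
from h import *
rows([.64,-.21,.17],np.radians(103))
E
```

```text
clock: 9.05
position: [0.4753, 0.1542, 0.1765]
ee_rot: [0.994, 0.114, 0.001, -0.0]
ft_force: [1.1, 1.2, -0.8]
grip_width: 0.655
grasp_force: 27.0
shift [0.1956 0.98   0.0169] yaw 0.0005939941555782627 n rows 9.587253102770477
```

```bash
python3 -m crank '[[0,0.06,0,0],[0,0.16,0,0],[0,0.26,0,0],[0,0.36,0,0],[0,0.46,0,0]]'; python3 -m crank '[[0,0.1,0,0],[0,0.2,0,0],[0,0.3,0,0],[0,0.4,0,0],[0,0.48,0,0]]';python3 -m crank '[[0,0.04,0,0],[0.0,0.04,0,0],[0.0,0.04,0,0],[0.0,0.04,0,0]]';python3 - <<'E'
from h import *
c=cam('wrist','w4.png')
import pickle;pickle.dump(c,open('w4.pkl','wb'))
print(readout.get_obs()['position'])
E
```

```text
clock: 9.47
position: [0.5166, -0.0273, 0.174]
ee_rot: [0.994, 0.113, 0.0, 0.0]
ft_force: [1.2, 0.1, -0.1]
grip_width: 0.656
grasp_force: 27.1
clock: 9.88
position: [0.5596, -0.2162, 0.1737]
ee_rot: [0.994, 0.112, 0.0, 0.001]
ft_force: [0.4, 0.7, -0.3]
grip_width: 0.657
grasp_force: 27.1
clock: 10.22
position: [0.5635, -0.2263, 0.1736]
ee_rot: [0.993, 0.114, 0.0, -0.0]
ft_force: [0.5, 0.3, 0.6]
grip_width: 0.659
grasp_force: 27.1
[ 0.56354816 -0.22611364  0.17372416]
```

View pics/w4.png

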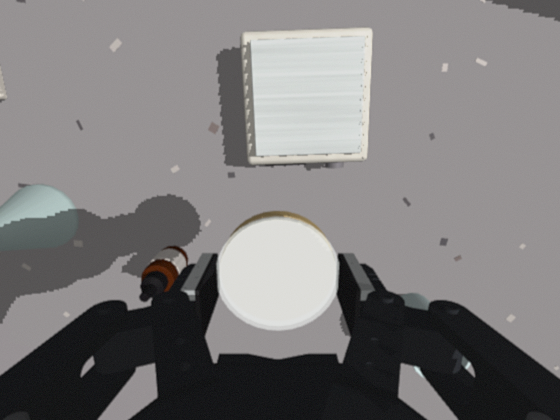

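Plate corners at (251,39), (366,36), (361,154) and (255,158); the dish is held level, its top centred at (278,271).

Run:
```python
from h import *
import pickle;c=pickle.load(open('w4.pkl','rb'))
w=np.array([world(c,*p,.045)[:2] for p in((251,39),(366,36),(361,154),(255,158))])
E=np.roll(w,-1,0)-w;a=np.degrees(np.arctan2(E[:,1],E[:,0]));print(w.mean(0),np.linalg.norm(E,axis=1),(a%90))
p=readout.get_obs()['position'];dt=world(c,278,271,p[2]-.0074);print('dish top',dt,p)
off=dt[:2]-p[:2];t=w.mean(0)
rows([*(t-off),p[2]],np.radians(103)); rows([*(t-off),.0685])
for n in('scene','side'):
    pass
```

```text
[ 0.65243568 -0.22984992] [0.08337737 0.08452365 0.0845763  0.08570238] [14.47240883 14.77315013 15.26954824 13.97294346]
dish top [ 0.56634771 -0.22614673  0.16632416] [ 0.56354816 -0.22611364  0.17372416]
shift [0.2075 0.058  0.    ] yaw 0.002407257952203405 n rows 2.0663689636550546
shift [0.2074 0.0581 0.2631] yaw None n rows 3.261477014244993
```

```bash
python3 -m crank '[[0.07,0.02,0,0],[0.14,0.04,0,0],[0.21,0.058,0,0],[0.21,0.058,0.05,0],[0.21,0.058,0.1,0]]';python3 -m crank '[[0,0,0.05,0],[0,0,0.1,0],[0,0,0.13,0],[0,0,0.148,0],[0,0,0.148,0]]';python3 -m crank '[[0,0,0,0],[0,0,0,0]]'
python3 - <<'E'
from h import *
rows([.651,-.23,.0674])
E
```

```text
clock: 10.68
position: [0.6528, -0.2291, 0.1341]
ee_rot: [0.993, 0.115, 0.002, -0.0]
ft_force: [-0.3, -0.4, -1.6]
grip_width: 0.662
grasp_force: 27.1
clock: 11.1
position: [0.6498, -0.2307, 0.0731]
ee_rot: [0.993, 0.114, -0.001, -0.001]
ft_force: [0.2, 0.2, -0.3]
grip_width: 0.653
grasp_force: 27.1
clock: 11.27
position: [0.6512, -0.2317, 0.0759]
ee_rot: [0.994, 0.113, 0.001, 0.0]
ft_force: [-0.0, 0.0, 0.3]
grip_width: 0.662
grasp_force: 27.1
shift [ 0.0004 -0.0044  0.0212] yaw None n rows 0.20740723890255494
```

```bash
python3 -m crank '[[0,-0.003,0.006,0],[0,-0.003,0.012,0],[0,-0.003,0.016,0],[0,-0.003,0.019,0],[0,-0.003,0.019,0]]';python3 -m crank '[[0,0,0.002,0],[0,0,0.004,0],[0,0,0.004,0]]'
```

```text
clock: 11.68
position: [0.6503, -0.2305, 0.0676]
ee_rot: [0.994, 0.113, 0.0, 0.0]
ft_force: [-3.0, 1.5, 6.6]
grip_width: 0.658
grasp_force: 27.7
clock: 11.93
position: [0.6503, -0.2306, 0.0675]
ee_rot: [0.994, 0.113, 0.0, 0.0]
ft_force: [-9.1, 2.6, 17.8]
grip_width: 0.657
grasp_force: 28.7
```

```bash
python3 -m crank '[[0,0,-0.003,0],[0,0,-0.003,0],[0,0,-0.003,0],[0,0,-0.003,0],[0,0,-0.003,0]]' 0.7;python3 -m crank '[[0,0,-0.003,0],[0,0,-0.06,0],[0,0,-0.14,0],[0,0,-0.22,0],[0,0,-0.3,0]]' 1
python3 - <<'E'
from h import *
rows([.478,-.137,.18],np.radians(13))
E
```

```text
clock: 12.35
position: [0.65, -0.2306, 0.066]
ee_rot: [0.994, 0.113, -0.0, -0.0]
ft_force: [-0.9, -0.2, 0.1]
grip_width: 0.856
grasp_force: 0.0
clock: 12.77
position: [0.6499, -0.2304, 0.1876]
ee_rot: [0.994, 0.113, -0.0, -0.0]
ft_force: [0.5, 0.6, 0.4]
grip_width: 1.006
grasp_force: 0.0
shift [-0.3661 -0.3244  0.0192] yaw -1.499639428547457 n rows 4.695370027159996
```

```bash
python3 -m crank '[[-0.075,-0.065,0,0],[-0.15,-0.13,0,0],[-0.22,-0.195,0,0],[-0.29,-0.26,0,0],[-0.366,-0.324,0,0]]';python3 -m crank '[[0,0,0,0],[0,0,0,0],[0,0,0,0]]'
python3 - <<'E'
from h import *
c=cam('wrist','w5.png')
import pickle;pickle.dump(c,open('w5.pkl','wb'))
print(readout.get_obs()['position'])
E
```

```text
clock: 13.18
position: [0.4768, -0.1363, 0.1861]
ee_rot: [0.994, 0.113, 0.0, 0.0]
ft_force: [-0.4, 0.9, 1.6]
grip_width: 0.998
grasp_force: 0.0
clock: 13.43
position: [0.4788, -0.1376, 0.187]
ee_rot: [0.994, 0.113, 0.001, 0.001]
ft_force: [0.1, -0.1, 0.2]
grip_width: 0.994
grasp_force: 0.0
[ 0.47922449 -0.13776535  0.18683986]
```

View pics/w5.png

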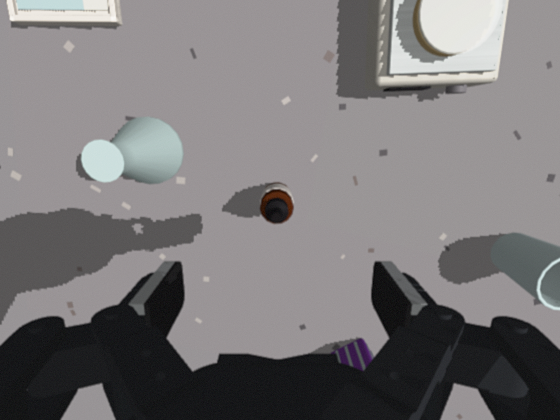

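Run:
```python
from h import *
import pickle;c=pickle.load(open('w5.pkl','rb'))
print(world(c,277,207,.048),world(c,277,213,.076))
rows([*world(c,277,207,.048)[:2],.033])
```

```text
[ 0.4774214  -0.13812689  0.048     ] [ 0.47993305 -0.13752037  0.076     ]
shift [-0.0051 -0.0004  0.3846] yaw None n rows 3.689468756083161
```

```bash
python3 -m crank '[[-0.001,0,0.08,0],[-0.001,0,0.17,0],[-0.001,0,0.26,0],[-0.001,0,0.33,0],[-0.001,0,0.384,0]]'; python3 -m crank '[[0,0,0,0],[0,0,0,0]]'; python3 -m crank '[[0,0,0,0],[0,0,0,0],[0,0,0,0],[0,0,0,0],[0,0,0,0]]' -1 25; python3 -m crank '[[0,0,0,0],[0,0,0,0],[0,0,0,0]]'
```

```text
clock: 13.9
position: [0.4779, -0.1374, 0.0299]
ee_rot: [0.994, 0.113, -0.001, -0.001]
ft_force: [1.0, 0.1, -0.2]
grip_width: 0.999
grasp_force: 0.0
clock: 14.07
position: [0.4782, -0.1373, 0.0321]
ee_rot: [0.994, 0.113, -0.001, -0.001]
ft_force: [0.7, -0.2, 0.9]
grip_width: 1.0
grasp_force: 0.0
clock: 14.48
position: [0.4785, -0.1376, 0.0336]
ee_rot: [0.994, 0.113, 0.001, 0.0]
ft_force: [-1.8, -0.4, 6.4]
grip_width: 0.344
grasp_force: 24.3
clock: 14.73
position: [0.4785, -0.1376, 0.0337]
ee_rot: [0.994, 0.113, 0.001, 0.0]
ft_force: [-1.4, -0.0, 7.6]
grip_width: 0.342
grasp_force: 24.3
```

```bash
python3 -m crank '[[0,0,-0.05,0],[0,0,-0.13,-0.1],[0,0,-0.22,-0.2],[0,0,-0.31,-0.3],[0,0,-0.38,-0.4]]';python3 -m crank '[[0,0,0,-0.11],[0,0,0,-0.22],[0,0,0,-0.33],[0,0,0,-0.44],[0,0,0,-0.55]]';python3 -m crank '[[0,0,0,-0.11],[0,0,0,-0.22],[0,0,0,-0.33],[0,0,0,-0.44],[0,0,0,-0.55]]'; python3 -m crank '[[0,0,0,0],[0,0,0,0]]';python3 - <<'E'
from h import *
rows([.6195,.172,.19],np.radians(13));print(readout.get_obs()['joint_pos'])
E
```

```text
clock: 15.15
position: [0.4783, -0.1373, 0.1877]
ee_rot: [0.947, 0.32, 0.001, 0.001]
ft_force: [0.6, -0.9, -0.6]
grip_width: 0.342
grasp_force: 24.9
clock: 15.57
position: [0.4778, -0.1374, 0.1849]
ee_rot: [0.817, 0.576, -0.0, 0.0]
ft_force: [-0.0, -0.4, -0.9]
grip_width: 0.343
grasp_force: 24.9
clock: 15.98
position: [0.4778, -0.1373, 0.1849]
ee_rot: [0.62, 0.784, -0.0, 0.0]
ft_force: [-0.5, -0.2, -0.5]
grip_width: 0.345
grasp_force: 24.9
clock: 16.15
position: [0.4779, -0.1374, 0.1848]
ee_rot: [0.624, 0.782, -0.0, 0.0]
ft_force: [1.1, -0.1, -0.4]
grip_width: 0.344
grasp_force: 24.9
shift [ 0.6758  0.5167 -0.013 ] yaw -0.0033179976350434567 n rows 8.161201947293762
[ 0.77829611  0.14909797 -0.63253844  1.84741641  0.09548603  1.17509285
  0.33759802]
```

```bash
python3 -m crank '[[0.05,0.04,0,0],[0.12,0.092,0,0],[0.19,0.145,0,0],[0.26,0.199,0,0],[0.33,0.252,0,0]]';python3 -m crank '[[0.08,0.061,0,0],[0.16,0.122,0,0],[0.24,0.183,0,0],[0.3,0.229,0,0],[0.346,0.265,0,0]]';python3 -m crank '[[0,0,0,0],[0,0,0,0],[0,0,0,0]]'
python3 - <<'E'
from h import *
c=cam('wrist','w6.png')
import pickle;pickle.dump(c,open('w6.pkl','wb'))
rows([.6195,.172,.0345],np.radians(13));print(readout.get_obs()['position'])
E
```

```text
clock: 16.57
position: [0.5469, 0.0153, 0.1849]
ee_rot: [0.624, 0.781, -0.0, 0.0]
ft_force: [1.0, 0.0, -1.2]
grip_width: 0.346
grasp_force: 24.9
clock: 16.98
position: [0.6187, 0.1761, 0.1844]
ee_rot: [0.623, 0.782, 0.0, -0.0]
ft_force: [-0.7, 0.8, -0.1]
grip_width: 0.343
grasp_force: 24.9
clock: 17.23
position: [0.6185, 0.1719, 0.1844]
ee_rot: [0.624, 0.782, -0.0, 0.0]
ft_force: [0.4, -0.1, -0.3]
grip_width: 0.342
grasp_force: 25.0
shift [0.0016 0.0028 0.3752] yaw -0.002829732285605408 n rows 3.5991663294972276
[0.61855203 0.17127493 0.18458049]
```

View pics/w6.png

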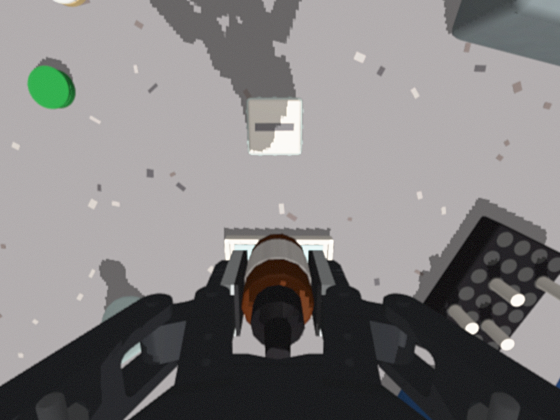

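Jar lid at (248–302, 98–156), square with the tray edge at row 235; the bottle is upright in the fingers.

```bash
python3 - <<'E'
from h import *
import pickle;c=pickle.load(open('w6.pkl','rb'))
print(world(c,275,125,.06))
E
python3 -m crank '[[0.001,0.003,0.08,0],[0.001,0.003,0.16,0],[0.001,0.003,0.24,0],[0.001,0.003,0.31,0],[0.001,0.003,0.35,0]]';python3 -m crank '[[0,0,0.01,0],[0,0,0.016,0],[0,0,0.02,0],[0,0,0.022,0],[0,0,0.022,0]]'
python3 - <<'E'
from h import *
rows([.6195,.172,.0335])
E
```

```text
[0.60231985 0.23625821 0.06      ]
clock: 17.7
position: [0.6183, 0.1706, 0.0414]
ee_rot: [0.624, 0.782, -0.002, -0.001]
ft_force: [-0.8, -0.3, -0.0]
grip_width: 0.341
grasp_force: 25.0
clock: 18.12
position: [0.6204, 0.1733, 0.0372]
ee_rot: [0.623, 0.783, 0.001, 0.001]
ft_force: [0.5, -0.2, -0.6]
grip_width: 0.341
grasp_force: 25.0
shift [-0.0027 -0.0028  0.0093] yaw None n rows 0.0963014758384002
```

```bash
python3 -m crank '[[-0.001,-0.001,0.004,0],[-0.001,-0.001,0.007,0],[-0.001,-0.001,0.009,0],[-0.001,-0.001,0.011,0],[-0.001,-0.001,0.011,0]]'
```

```text
clock: 18.53
position: [0.6198, 0.1728, 0.0337]
ee_rot: [0.623, 0.783, 0.0, 0.001]
ft_force: [-7.2, -2.7, 17.6]
grip_width: 0.341
grasp_force: 26.8
```

```bash
python3 -m crank '[[0,0,-0.003,0],[0,0,-0.003,0],[0,0,-0.003,0],[0,0,-0.003,0],[0,0,-0.003,0]]' 0.2;python3 -m crank '[[0,0,-0.05,0],[0,0,-0.13,0],[0,0,-0.22,0],[0,0,-0.31,0],[0,0,-0.38,0]]';python3 - <<'E'
from h import *
rows([.406,.309,.18])
E
```

```text
clock: 18.95
position: [0.6192, 0.1728, 0.0325]
ee_rot: [0.622, 0.783, -0.0, -0.0]
ft_force: [0.2, 0.0, 0.1]
grip_width: 0.601
grasp_force: 0.0
clock: 19.37
position: [0.6196, 0.1732, 0.1876]
ee_rot: [0.622, 0.783, 0.001, 0.0]
ft_force: [1.5, 0.8, -0.4]
grip_width: 0.598
grasp_force: 0.0
shift [ 0.4511 -0.4437  0.0182] yaw None n rows 6.071615659047339
```

```bash
python3 -m crank '[[0.06,-0.06,0,0],[0.12,-0.12,0,0],[0.18,-0.18,0,0],[0.225,-0.222,0,0],[0.225,-0.222,0,0]]' 0.6;python3 -m crank '[[0.06,-0.06,0,0],[0.12,-0.12,0,0],[0.18,-0.18,0,0],[0.225,-0.222,0,0],[0.225,-0.222,0,0]]';python3 -m crank '[[0,0,0,0],[0,0,0,0]]'
python3 - <<'E'
from h import *
c=cam('wrist','w7.png')
import pickle;pickle.dump(c,open('w7.pkl','wb'))
print(readout.get_obs()['position'])
E
```

```text
clock: 19.78
position: [0.5081, 0.2448, 0.1852]
ee_rot: [0.62, 0.785, 0.0, -0.0]
ft_force: [0.7, 0.8, 0.4]
grip_width: 0.799
grasp_force: 0.0
clock: 20.2
position: [0.4015, 0.3117, 0.1851]
ee_rot: [0.62, 0.785, 0.0, -0.0]
ft_force: [0.7, 0.1, -1.0]
grip_width: 0.799
grasp_force: 0.0
clock: 20.37
position: [0.4067, 0.3076, 0.1847]
ee_rot: [0.623, 0.782, 0.0, 0.0]
ft_force: [0.1, 0.3, -0.3]
grip_width: 0.797
grasp_force: 0.0
[0.40690966 0.30732839 0.18457659]
```

View pics/w7.png

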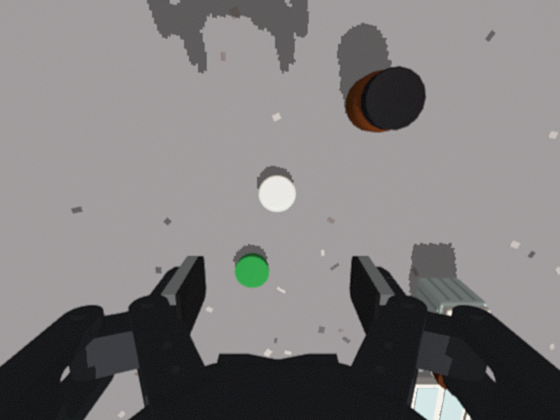

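Run:
```python
from h import *
import pickle;c=pickle.load(open('w7.pkl','rb'))
p=world(c,277,193.5,.012);print(p,world(c,258.5,193,.012),world(c,295.5,193,.012))
rows([*p[:2],.021])
```

```text
[0.40638656 0.30965025 0.012     ] [0.38884804 0.30611465 0.012     ] [0.4237034  0.31414946 0.012     ]
shift [ 0.0061 -0.      0.4089] yaw None n rows 3.923115095453541
```

```bash
python3 -m crank '[[0.005,0,0.08,0],[0.005,0,0.17,0],[0.005,0,0.26,0],[0.005,0,0.34,0],[0.005,0,0.38,0]]'; python3 -m crank '[[0,0,0.01,0],[0,0,0.02,0],[0,0,0.028,0],[0,0,0.028,0],[0,0,0.028,0]]'; python3 -m crank '[[0,0,0,0],[0,0,0,0],[0,0,0,0],[0,0,0,0],[0,0,0,0]]' -1 20;python3 -m crank '[[0,0,0,0],[0,0,0,0],[0,0,0,0]]'
```

```text
clock: 20.83
position: [0.4048, 0.3079, 0.0286]
ee_rot: [0.623, 0.782, -0.002, -0.001]
ft_force: [-0.1, -0.6, -0.3]
grip_width: 0.798
grasp_force: 0.0
clock: 21.25
position: [0.4061, 0.3104, 0.0225]
ee_rot: [0.623, 0.783, 0.001, 0.0]
ft_force: [0.6, -0.8, 0.5]
grip_width: 0.797
grasp_force: 0.0
clock: 21.67
position: [0.4056, 0.3103, 0.0221]
ee_rot: [0.622, 0.783, 0.0, 0.0]
ft_force: [-0.9, -1.3, 6.1]
grip_width: 0.407
grasp_force: 19.3
clock: 21.92
position: [0.4057, 0.3103, 0.0222]
ee_rot: [0.622, 0.783, 0.0, 0.0]
ft_force: [-0.9, -2.3, 6.8]
grip_width: 0.405
grasp_force: 19.4
```

```bash
python3 -m crank '[[0,0,-0.05,0],[0,0,-0.13,0],[0,0,-0.22,0],[0,0,-0.31,0],[0,0,-0.4,0]]';python3 - <<'E'
from h import *
rows([.57,-.245,.18]);print(readout.get_obs()['joint_pos'])
E
```

```text
clock: 22.33
position: [0.4048, 0.3102, 0.1833]
ee_rot: [0.622, 0.783, -0.0, 0.0]
ft_force: [1.3, -0.4, 0.3]
grip_width: 0.406
grasp_force: 20.1
shift [-1.4453  0.089   0.0083] yaw None n rows 13.890548372932283
[ 0.07455043  0.23628439 -0.90972872  1.80846876  0.20010712  1.19344119
 -0.66836571]
```

```bash
python3 -m crank '[[-0.07,0.004,0,0],[-0.17,0.011,0,0],[-0.27,0.017,0,0],[-0.37,0.023,0,0],[-0.47,0.029,0,0]]';python3 -m crank '[[-0.1,0.006,0,0],[-0.2,0.012,0,0],[-0.3,0.018,0,0],[-0.4,0.024,0,0],[-0.49,0.03,0,0]]';python3 -m crank '[[-0.1,0.006,0,0],[-0.2,0.012,0,0],[-0.3,0.018,0,0],[-0.4,0.024,0,0],[-0.48,0.03,0,0]]';python3 -m crank '[[0,0,0,0.11],[0,0,0,0.22],[0,0,0,0.33],[0,0,0,0.44],[0,0,0,0.5]]';python3 -m crank '[[0,0,0,0.11],[0,0,0,0.22],[0,0,0,0.33],[0,0,0,0.44],[0,0,0,0.5]]';python3 -m crank '[[0,0,0,0.11],[0,0,0,0.22],[0,0,0,0.33],[0,0,0,0.44],[0,0,0,0.5]]';python3 -m crank '[[0,0,0,0],[0,0,0,0],[0,0,0,0]]'
python3 - <<'E'
from h import *
c=cam('wrist','w8.png')
import pickle;pickle.dump(c,open('w8.pkl','wb'))
print(readout.get_obs()['position'])
E
```

```text
clock: 22.75
position: [0.4591, 0.1278, 0.1819]
ee_rot: [0.622, 0.783, 0.0, 0.001]
ft_force: [0.6, 0.6, -0.3]
grip_width: 0.403
grasp_force: 20.1
clock: 23.17
position: [0.5149, -0.0614, 0.1818]
ee_rot: [0.623, 0.782, -0.0, 0.001]
ft_force: [0.6, 0.7, -0.0]
grip_width: 0.406
grasp_force: 20.1
clock: 23.58
position: [0.5696, -0.2467, 0.1815]
ee_rot: [0.623, 0.782, -0.0, 0.0]
ft_force: [0.2, 0.5, -0.5]
grip_width: 0.407
grasp_force: 20.1
clock: 24.0
position: [0.5697, -0.2429, 0.1816]
ee_rot: [0.806, 0.592, 0.0, 0.0]
ft_force: [0.1, -0.0, -0.4]
grip_width: 0.405
grasp_force: 20.1
clock: 24.42
position: [0.5697, -0.2428, 0.1816]
ee_rot: [0.932, 0.364, 0.0, 0.0]
ft_force: [-0.3, 0.5, -0.3]
grip_width: 0.409
grasp_force: 20.1
clock: 24.83
position: [0.5697, -0.2428, 0.1816]
ee_rot: [0.994, 0.11, 0.0, -0.0]
ft_force: [0.0, -1.8, -0.4]
grip_width: 0.405
grasp_force: 20.1
clock: 25.08
position: [0.5697, -0.2429, 0.1815]
ee_rot: [0.993, 0.115, 0.0, 0.0]
ft_force: [-0.5, 0.8, -0.1]
grip_width: 0.405
grasp_force: 20.1
[ 0.56965201 -0.24294344  0.18153138]
```

View pics/w8.png

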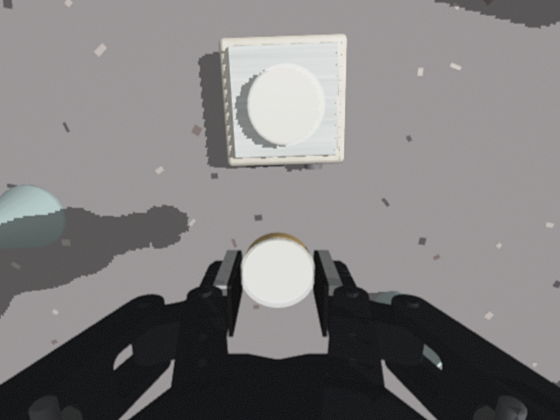

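Large-dish top is centred at (286,104) on the plate; the held small dish's top is at (278,270).

Run:
```python
from h import *
import pickle;c=pickle.load(open('w8.pkl','rb'))
L=world(c,286,104,.06);print(L,world(c,246.5,104,.06),world(c,325,104,.06))
print('plate',np.mean([world(c,*p,.045) for p in((229,44),(341,42),(336,158),(233,161))],0))
p=readout.get_obs()['position'];s=world(c,278,270,p[2]-.0102);print('small',s,p)
off=(s-p)[:2]
rows([*(L[:2]-off),p[2]]);rows([*(L[:2]-off/2),.0822]);print((L[:2]-off/2))
```

```text
[ 0.65127883 -0.23069692  0.06      ] [ 0.64458458 -0.20211288  0.06      ] [ 0.65788957 -0.25892439  0.06      ]
plate [ 0.65191595 -0.22989902  0.045     ]
small [ 0.57162054 -0.24297343  0.17133138] [ 0.56965201 -0.24294344  0.18153138]
shift [ 0.2009  0.0154 -0.    ] yaw None n rows 1.9328232784989774
shift [0.2033 0.016  0.2483] yaw None n rows 3.082284807874299
[ 0.65029456 -0.23068193]
```

```bash
python3 -m crank '[[0.07,0.005,0,0],[0.14,0.01,0,0],[0.202,0.016,0,0],[0.202,0.016,0.05,0],[0.202,0.016,0.1,0]]';python3 -m crank '[[0,0,0.05,0],[0,0,0.09,0],[0,0,0.115,0],[0,0,0.125,0],[0,0,0.13,0]]';python3 -m crank '[[0,0,0,0],[0,0,0,0],[0,0,0,0]]'
python3 - <<'E'
from h import *
rows([.6503,-.2306,.0822])
E
```

```text
clock: 25.55
position: [0.6518, -0.2301, 0.1417]
ee_rot: [0.993, 0.115, 0.001, 0.0]
ft_force: [-0.4, -0.4, -0.2]
grip_width: 0.405
grasp_force: 20.1
clock: 25.97
position: [0.6497, -0.2311, 0.0892]
ee_rot: [0.994, 0.114, -0.0, -0.0]
ft_force: [0.1, 0.9, -0.4]
grip_width: 0.407
grasp_force: 20.1
clock: 26.22
position: [0.6504, -0.2313, 0.0907]
ee_rot: [0.994, 0.113, 0.001, 0.0]
ft_force: [-1.4, -0.2, -0.5]
grip_width: 0.403
grasp_force: 20.1
shift [ 0.0001 -0.0017  0.0213] yaw None n rows 0.2048090653362082
```

```bash
python3 -m crank '[[0,-0.001,0.006,0],[0,-0.001,0.011,0],[0,-0.001,0.015,0],[0,-0.001,0.018,0],[0,-0.001,0.019,0]]';python3 -m crank '[[0,0,0.001,0],[0,0,0.002,0],[0,0,0.002,0]]'
```

```text
clock: 26.63
position: [0.6497, -0.2307, 0.0823]
ee_rot: [0.994, 0.113, -0.0, 0.0]
ft_force: [-3.7, 1.8, 6.9]
grip_width: 0.406
grasp_force: 20.7
clock: 26.88
position: [0.6497, -0.2306, 0.0822]
ee_rot: [0.994, 0.113, 0.0, 0.0]
ft_force: [-5.2, 1.1, 8.6]
grip_width: 0.408
grasp_force: 20.9
```

Contact at the expected height. I'll ease off, release, rise and back away, then check.

```bash
python3 -m crank '[[0,0,-0.002,0],[0,0,-0.002,0],[0,0,-0.002,0],[0,0,-0.002,0],[0,0,-0.002,0]]' 0.3;python3 -m crank '[[0,0,-0.04,0],[0,0,-0.11,0],[0,0,-0.18,0],[0,0,-0.25,0],[0,0,-0.27,0]]';python3 -m crank '[[-0.07,0,0,0],[-0.15,0,0,0],[-0.2,0,0,0],[-0.2,0,0,0],[-0.2,0,0,0]]';python3 -m crank '[[0,0,0,0],[0,0,0,0],[0,0,0,0]]'
python3 - <<'E'
from h import *
import pickle
c=cam('wrist');s=cam('scene');pickle.dump((c,s),open('w9.pkl','wb'))
a=cv2.resize(c['color'][:300,100:500],None,fx=2,fy=2,interpolation=cv2.INTER_CUBIC)[:600,:800]
cv2.imwrite('pics/w9.png',a[:,:,::-1])
cv2.imwrite('pics/s9.png',cv2.resize(s['color'][130:330,100:500,::-1],None,fx=2,fy=2,interpolation=cv2.INTER_CUBIC))
E
```

```text
clock: 27.3
position: [0.6497, -0.2307, 0.0817]
ee_rot: [0.994, 0.113, -0.0, -0.0]
ft_force: [-0.1, 0.7, -0.1]
grip_width: 0.649
grasp_force: 0.0
clock: 27.72
position: [0.6514, -0.2311, 0.1951]
ee_rot: [0.994, 0.113, 0.003, 0.001]
ft_force: [0.4, 0.3, 0.5]
grip_width: 0.647
grasp_force: 0.0
clock: 28.13
position: [0.5711, -0.2494, 0.19]
ee_rot: [0.994, 0.113, -0.0, 0.0]
ft_force: [-0.3, 0.2, 0.7]
grip_width: 0.65
grasp_force: 0.0
clock: 28.38
position: [0.5726, -0.2479, 0.1896]
ee_rot: [0.993, 0.114, 0.0, -0.0]
ft_force: [-0.3, 0.3, -0.1]
grip_width: 0.653
grasp_force: 0.0
```

View pics/w9.png

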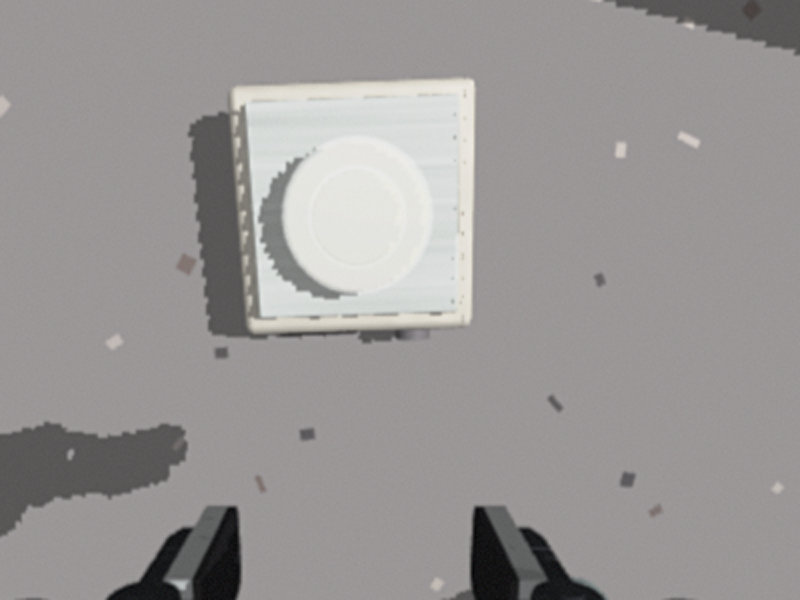

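View pics/s9.png

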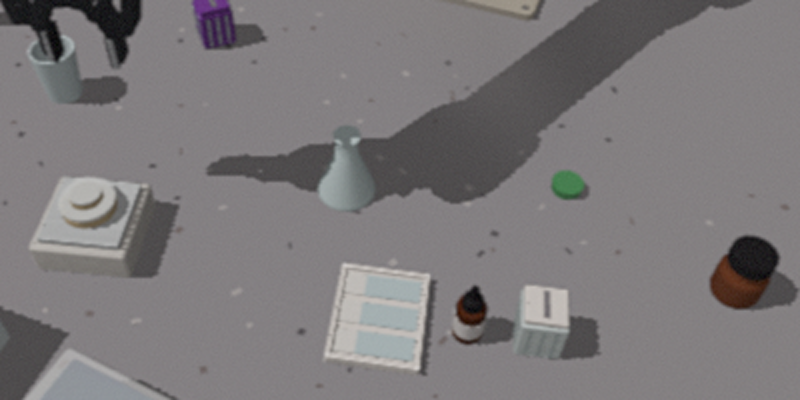

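The dishes are concentric on the plate, and the bottle stands upright midway between tray and jar. Handing in.

```bash
python3 -c "
from workcell import manip;print(manip.hand_in())"
```

```text
the job is handed in; nothing more can be done
None
```

The jar, dropper bottle and both dishes were placed as asked and the job is handed in at about 28 s of the 115 s limit; the last pictures showed everything upright and in position, with the flask, round jar and beaker untouched, but the hand-in returned no verdict.

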